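# Put the polishing-wheel carrier away in the bench drawer

## Task

On the jeweller's bench, pull the long carrier with the two polishing wheels off the sloping rail against its sprung catch, and stand it upright on its legs in the open drawer, setting it down rather than dropping it. Then push the drawer fully shut. Leave the other two carriers clipped on the rail and everything else on the bench where it is.

Things in the scene. Friction and masses are not known exactly. Their poses are not given: they have to be found in the camera images.
- wheel_carrier: The part to move: black saddle 84 long (y), 40 wide (x), two cream felt polishing wheels 25 across on it at y +-29. Origin under the centre of its legs; z is the pull-off direction (30 deg from vertical, leaning to the robot's side, on the rail), x up the slope, y along the rail. Legs 0 to 20 high, plate 20 to 32, wheels to 42, grip post to 76. A lip stands 4 proud at the -x leg. 0.24 kg, varies.
- wheel_post (a point): On the wheel carrier's axis, 68 above its origin, 8 below the top of its square aluminium grip post (20 x 20, from 32 to 76 above the origin). Same axes as the carrier. The wheels begin 16 from the axis along y and end 26 lower than this point.
- pin_carrier: black, a saddle 52 long (its y), 40 wide (its x), clipped on the rail; legs, lip, heights and post as on the wheel carrier; carries six thin steel pins. Stays on the rail. Origin under the centre of its legs.
- cone_carrier: black, a saddle 52 long (its y), 40 wide (its x), clipped on the rail; legs, lip, heights and post as on the wheel carrier; carries four small grey cones. Stays on the rail. Origin under the centre of its legs.
- stand: Sloping wooden stand, 330 wide (y), fixed; origin on the table. Its rail, a steel bar 20 wide along y, carries the three carriers, in any order, 90 apart, posts equally high. At each place a sprung brass roller on the lower (-x) side hooks over the lip: a straight pull along the carrier's +z of some 10 to 20 N frees it within 14 mm; the legs clear the rail after 20.
- light_bar (a point): Middle of the light bar, 16 thick, fixed along the stand's y over the rail, 244 above the table, on posts at both ends. A vertical hand over the carriers does not fit under it; one tilted back along the carriers' z does, and so does the pull.
- cabinet_drawer0 (a joint): Opening of the drawer in m: 0 shut, about 0.135 to 0.165 at the start. Light friction, about 1 N, damped 4 N s/m.
- drawer_floor (a point): Centre of the drawer's inner floor, 22 above the table, moving with the drawer; its x points into the cabinet (shutting direction), y across, z up. Inside the drawer is 195 long (x), 158 wide (y), walls 81 above the floor; at least the front 125 stands out of the cabinet at the start. The cabinet is 125 high and has 91 free height over the drawer floor.
- cabinet_drawer0_handle (a point): Centre of the drawer's horizontal brass bar handle, 100 long (y), 35 in front of the drawer front, near its top; same axes as the drawer floor. Pushing on it shuts the drawer.
- dapping_block: steel block 50 x 50 x 30 with a hollow on top; origin under its centre; bystander
- bangle: brass bangle, 66 across, 6 high, lying flat; origin under its centre; bystander
- brick: pale soldering brick 110 x 55 x 30; origin under its centre; bystander
- hammer: hammer 220 long, lying; bystander
- jar: glass jar, 60 across, 70 high; origin under its centre; bystander
There are look-alikes about, which are no part of the job. Leave any green look-alike of the wheel_carrier alone.

How it is judged:
By the outcome, as a careful person would: the job done as asked, in the order asked, and still so for the second after the job is handed in, with the robot touching nothing.
It also fails if it takes over 58 s, if anything falls off the work surface, if the arm or the gripper's body presses on something with over 40 N, if the wrist force passes 120 N, or if a joint passes its speed limit or range.

## Robot

A 7-joint arm with a two-finger parallel gripper is mounted at the origin on the work surface. World frame = base frame: x ahead of the robot, y to its left, z up, the work surface at z = 0. Lengths are in m, angles in rad, forces in N, time in s.
With the tool pointing down it reaches from about 0.4 to 0.85 m from the base axis. Payload 4.5 kg.
Tool frame: the origin (TCP) lies between the finger pads; the fingertips stand 11 mm ahead of it and the grasp point (between the pads) lies 8 mm behind it (r.tip_reach is the distance from the TCP to the fingertips, in m); x points along the fingers, y is the direction in which the jaws open and shut, and the axes are right-handed (so a half turn about x gives the same grasp; the last joint's range is limited). The gripper opens to 88 mm and grips with 3 to 60 N. Pads are 18 mm wide; open, the fingers measure 123 mm over their backs; the gripper's body (75 mm by 187 mm) begins 45 mm behind the grasp point.
Start: joints at [-1.205, 0.689, -0.195, 1.565, 0.157, 0.902, -0.215], TCP at [0.204, 0.591, 0.25] pointing down, gripper open.
Joint ranges: [-3.01, 3.01], [-0.46, 2.08], [-1.47, 1.51], [0.13, 2.56], [-1, 4.14], [0.04, 2.09], [-2.66, 2.66]. Speed limits (rad/s): [2.57, 2.57, 3.14, 3.14, 3.14, 3.14, 3.14].

## Interface

Orientations are given as a unit quaternion [x, y, z, w].
In Python, from plant import r gives the robot as it stands.
- The arm moves only by the tool drive_tool, never from a script. Its argument "deltas" is a list of rows, each a list of 3 entries, a list of its own where there are three numbers: the turn, a rotation vector about the tool's x, y, z in degrees, then the shift along the tool's x, y, z in cm, then the finger opening in cm, from 0 to 8.81. A call has 1 to 12 rows; each row shifts and turns the commanded pose from where the row before left it, along the tool's axes as they then stand; what a row does not reach is not made up. A row lasts 1/12 s, in which the tool goes at most 41.7 mm and 7.16 degrees, less where a joint would pass 70% of its speed; a pose out of reach is approached as far as the arm can. A call is refused whole if a number of a shift passes 4.17 or a number of a turn 7.16, either way. A call with a gripper value outside its range is refused whole. The fingers move at their own pace and stop on an object; "force" is the grip in N (left out, the last holds). Time passes only in rows, so rows that do not move let the fingers close. It gives the time, the measured TCP pose, the force and the opening at its end, in the units of the state.
- r.get_state(): the state, without advancing time (a new reading comes with each control period).
- r.snapshot(name): name is "scene" or "top"; returns a dict with "color" (480x640x3 uint8, red, green, blue), "fov_y" (degrees; the focal length in pixels is half the picture's height over the tangent of half this angle, whatever the lens; pixels are square), "cx", "cy" (the principal point, pixels), "extrinsics" (4x4, takes a point from world to camera coordinates). Camera axes: x right, y up, looking along -z (the intrinsics and any distortion apply to the point x, -y, -z); pixel columns grow to the right and rows downward; lengths in m; the calibration is good to about 2 mm. A picture is of the moment at which its call begins. There is no depth.
- r.finish_job(): hands the job in, once; it reports no verdict.
The state is a dict: "clock": time; "q": joint angles; "qd": joint speeds; "joint_torque": joint torques, N m; "tool_pos": TCP position; "eef_rot": TCP orientation; "contact_force": force on the tool from outside, world axes, zero at the start; "moment": the same for the moment, N m; "opening": opening from 0.0 (shut) to 1.0 (fully open).
Only numpy, scipy, OpenCV 4.12 (cv2) and the standard library are available. Lean on these libraries where they do the work, as an engineer would, in place of code of your own. Each camera call takes 0.05 s, during which the arm holds its last target. There are 200 camera calls.

## Working session

There is one attempt and no reset: what is moved stays moved. The work goes in short steps, Python scripts to look and compute and a tool call to move; the robot and the scene stay as the last step left them, time stands still between calls to the robot, and variables do not carry over. Pictures are saved under pics/ and viewed, about 8 in all and at most 12, crops included, and the job is handed in when it is done.

Besides the shell and the picture viewer there is one more tool, called after ">>>" in YAML: its name, and indented under it one key for each argument. drive_tool: Moves the arm, as the interface text tells. Its arguments: {"type":"object","properties":{"deltas":{"type":"array","items":{"type":"array"}},"force":{"type":"number"}},"required":["deltas"]}

```bash
mkdir -p pics; cat > h.py <<'E'
import numpy as np,cv2,json
from plant import r
from scipy.spatial.transform import Rotation as R
def snap(n,f):
    s=r.snapshot(n); cv2.imwrite('pics/%s.png'%f,s['color'][:,:,::-1]); np.save('pics/%s.npy'%f,{k:s[k] for k in s},allow_pickle=True)
    return s
def load(f): return np.load('pics/%s.npy'%f,allow_pickle=True).item()
def ray(s,u,v):
    f=240/np.tan(np.radians(s['fov_y']/2)); E=np.array(s['extrinsics'])
    d=np.array([(u-s['cx'])/f,-(v-s['cy'])/f,-1.0]); Rm=E[:3,:3]
    return -Rm.T@E[:3,3], Rm.T@d
def onz(s,u,v,z):
    o,d=ray(s,u,v); return o+d*(z-o[2])/d[2]
def two(s1,p1,s2,p2):
    o1,d1=ray(s1,*p1);o2,d2=ray(s2,*p2)
    A=np.c_[d1,-d2];t=np.linalg.lstsq(A,o2-o1,rcond=None)[0]
    a=o1+d1*t[0];b=o2+d2*t[1];return (a+b)/2,np.linalg.norm(a-b)
def proj(s,P):
    f=240/np.tan(np.radians(s['fov_y']/2)); c=np.array(s['extrinsics'])@np.r_[P,1]
    return np.round([s['cx']+f*c[0]/-c[2], s['cy']-f*c[1]/-c[2]],1)
E
python3 - <<'E'
from h import *
for n in('scene','top'):
    s=snap(n,n+'0'); print({k:s[k] for k in s if k!='color'})
print(r.get_state())
E
```

```text
{'fov_y': 54.13051466428773, 'cx': 315.92754956330634, 'cy': 242.01033005218838, 'extrinsics': array([[ 0.48517857,  0.87441199, -0.00232784, -0.27276631],
       [-0.75121511,  0.41818076,  0.51068651,  0.31554193],
       [ 0.44752387, -0.24602544,  0.85976385, -1.43822977],
       [ 0.        ,  0.        ,  0.        ,  1.        ]])}
{'fov_y': 57.9371287031545, 'cx': 319.7316316562073, 'cy': 229.5180541468313, 'extrinsics': array([[ 0.01942178, -0.99980169,  0.00440087,  0.01333887],
       [ 0.98740106,  0.0198719 ,  0.15698489, -0.54706369],
       [-0.15704121,  0.00129649,  0.9875912 , -1.29565572],
       [ 0.        ,  0.        ,  0.        ,  1.        ]])}
{'clock': 0.1, 'q': array([-1.20522264,  0.68988143, -0.19452219,  1.56619854,  0.15730762,
        0.9024694 , -0.21510213]), 'qd': array([ 2.35657514e-04, -4.31093961e-04, -9.23966017e-04, -2.99056729e-03,
       -2.30603995e-04,  3.19305530e-05,  8.54199820e-04]), 'joint_torque': array([-3.52086579e-03, -5.28507042e+01, -1.27181847e+00, -1.53836900e+01,
       -5.25993307e-02,  2.05410652e-03,  6.22719199e-05]), 'tool_pos': array([0.20344442, 0.59041334, 0.24901297]), 'eef_rot': array([ 0.11618494,  0.69745511, -0.11728732,  0.69735293]), 'contact_force': array([-0.34484934, -0.52881522, -0.01965761]), 'moment': array([ 0.00286813,  0.00708396, -0.05037386]), 'opening': 0.9987951810383409}
```

View pics/scene0.png

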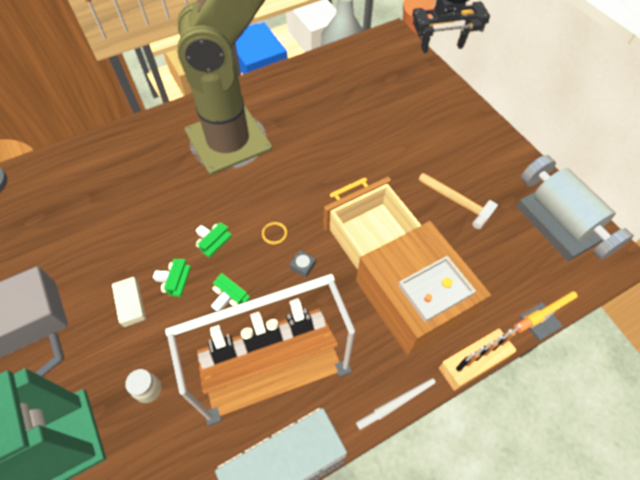

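View pics/top0.png

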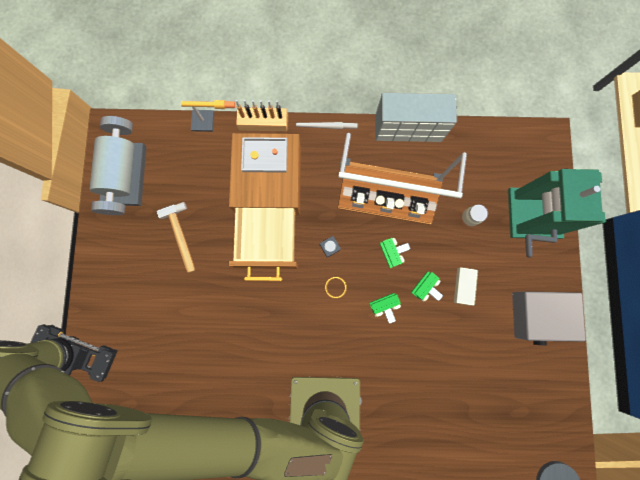

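The wheel carrier is the middle one (scene about (262,330), top about (390,202)). The green look-alikes lie on the table. The drawer is at top (265,235), with its handle at (263,279). Next I'll crop closer.

```bash
python3 - <<'E'
from h import *
a=load('scene0')['color'][265:385,185:345,::-1]; b=load('top0')['color'][130:230,330:480,::-1]
a=cv2.resize(a,None,fx=5,fy=5,interpolation=cv2.INTER_CUBIC); b=cv2.resize(b,None,fx=5,fy=5,interpolation=cv2.INTER_CUBIC)
cv2.imwrite('pics/ca.png',a);cv2.imwrite('pics/cb.png',b)
E
```

```text
(no output)
```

View pics/ca.png

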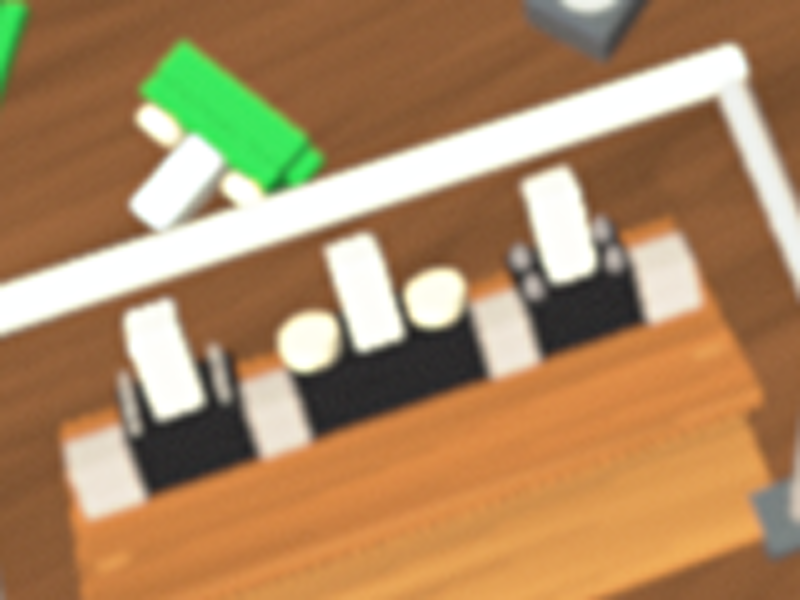

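View pics/cb.png

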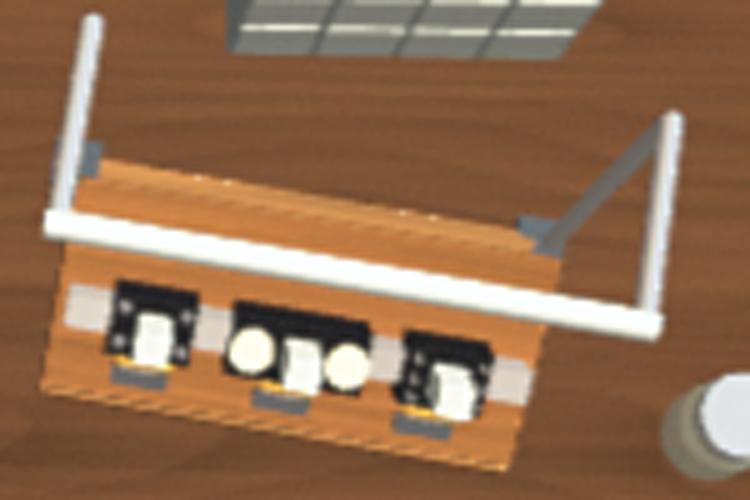

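The crops show the sprung rollers on the lower (-x) side, and the post fronts and light bar are clear in both views. Wheel post front-top edge midpoints: scene crop (350,241), top crop (301,392). I'll triangulate these and crop the drawer.

```bash
cat > m.py <<'E'
from h import *
S=load('scene0');T=load('top0')
fa=lambda x,y:((x+.5)/5-.5+185,(y+.5)/5-.5+265); fb=lambda x,y:((x+.5)/5-.5+330,(y+.5)/5-.5+130)
if __name__=='__main__':
    P=[]
    for a,b in [((148,303),(454,417)),((350,241),(301,392)),((548,172),(151,365))]:
        p,e=two(S,fa(*a),T,fb(*b));P.append(p);print(p.round(4),round(e,4))
    print([np.linalg.norm(P[i+1]-P[i]) for i in(0,1)],'yaw posts',np.degrees(np.arctan2(*(P[2]-P[0])[:2]))) 
    a=onz(T,*fb(47,222),.244);b=onz(T,*fb(660,325),.244);print('bar',a,b,np.degrees(np.arctan2(*(a-b)[:2])),np.linalg.norm(a-b))
    # wheel tops
    print('wheels T at z', two(S,fa(310,342),T,fb(252,352))[0], two(S,fa(310,342),T,fb(347,367)),two(S,fa(436,298),T,fb(252,352)))
    a=S['color'][170:270,315:435,::-1]; b=T['color'][195:295,215:315,::-1]
    cv2.imwrite('pics/cd.png',np.hstack([cv2.resize(a,None,fx=3.6,fy=3.6,interpolation=2),cv2.resize(b,None,fx=3.6,fy=3.6,interpolation=2)]))
E
python3 m.py
```

```text
[ 0.5902 -0.2672  0.1198] 0.0051
[ 0.6044 -0.1788  0.1146] 0.0045
[ 0.6186 -0.0893  0.1179] 0.0061
[np.float64(0.08969316081691146), np.float64(0.09064567238730242)] yaw posts 9.069834499184594
bar [ 0.66609415 -0.02418138  0.244     ] [ 0.61627071 -0.35063948  0.244     ] 8.677419168556689 0.33023819672165633
wheels T at z [ 0.63020456 -0.18409803  0.0718726 ] (array([ 0.62654657, -0.21191182,  0.08524325]), np.float64(0.0037607648842870054)) (array([ 0.63489671, -0.15449688,  0.08463446]), np.float64(0.004002871069071859))
```

View pics/cd.png

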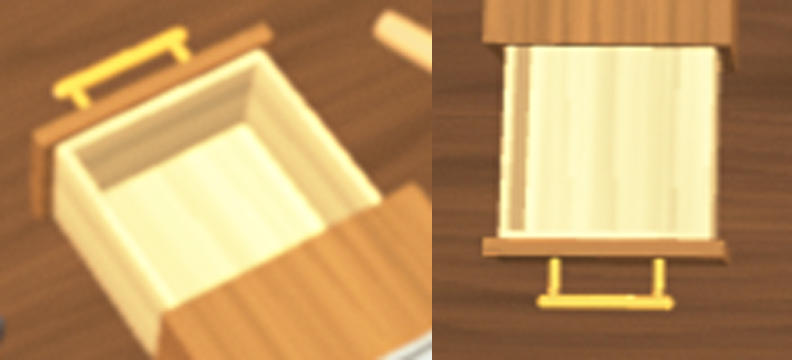

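The drawer is nearly square to the world. Handle ends are at scene crop (58,93)/(183,35) and top crop (540,301)/(672,302). The front inside top edge runs from top crop (503,238) to (718,238). Next I'll compute the drawer pose and the tool target.

```bash
cat > rel.py <<'E'
from h import *
def tgt(origin,yaw,tilt,up,sgn=1):
    # grasp point 'up' above carrier origin; returns TCP pos & rot
    yw=np.radians(yaw);h=np.array([np.cos(yw),np.sin(yw),0]);t=np.radians(tilt)
    z=-np.sin(t)*h+np.cos(t)*np.array([0,0,1]);y=np.array([-np.sin(yw),np.cos(yw),0])*sgn
    M=np.c_[-z,y,np.cross(-z,y)]
    return np.array(origin)+z*(up-.008),R.from_matrix(M)
def rel(p,Rt,p0=None,R0=None):
    s=r.get_state();p0=s['tool_pos'] if p0 is None else p0;R0=R.from_quat(s['eef_rot']) if R0 is None else R0
    rv=np.degrees((R0.inv()*Rt).as_rotvec()); d0=R0.inv().apply(p-p0)*100; d1=Rt.inv().apply(p-p0)*100
    return 'turn',rv.round(2),'shift in current axes cm',d0.round(2),'in final axes',d1.round(2)
E
python3 - <<'E'
from rel import *
S=load('scene0');T=load('top0')
fs=lambda x,y:((x+.5)/3.6-.5+315,(y+.5)/3.6-.5+170);ft=lambda x,y:((x-432+.5)/3.6-.5+215,(y+.5)/3.6-.5+195)
h1=two(S,fs(58,93),T,ft(540,302));h2=two(S,fs(183,35),T,ft(672,302));print('handle',h1,h2,np.linalg.norm(h1[0]-h2[0]))
h2=two(S,fs(58,93),T,ft(672,302));print('alt',h2)
for n,u in dict(fl=(503,238),fr=(718,238),pl=(484,240),pr=(725,240),bl=(505,46),br=(718,46)).items(): print(n,onz(T,*ft(*u),.103).round(4))
print('scene f', onz(S,*fs(66,152),.103).round(4),onz(S,*fs(260,54),.103).round(4))
print('floor front corners scene',onz(S,*fs(107,190),.022).round(4),onz(S,*fs(247,124),.022).round(4))
print('cab top edge',onz(T,*ft(484,42),.125).round(4),onz(T,*ft(734,42),.125).round(4))
st=r.get_state();print(R.from_quat(st['eef_rot']).as_matrix().round(3))
for sg in(1,-1):
    p,Rt=tgt([.651,-.186,.0525],-9,30,.068+.10,sg); print(p.round(4),rel(p,Rt))
E
```

```text
handle (array([0.37654986, 0.20262977, 0.04264082]), np.float64(0.09598708109948842)) (array([0.41387611, 0.16868735, 0.15403619]), np.float64(0.0942735169769988)) 0.12228763255838744
alt (array([0.39289202, 0.13600137, 0.08538811]), np.float64(0.004021894582738895))
fl [0.4401 0.271  0.103 ]
fr [0.4435 0.0972 0.103 ]
pl [0.4382 0.2863 0.103 ]
pr [0.442  0.0915 0.103 ]
bl [0.5986 0.2774 0.103 ]
br [0.6021 0.1017 0.103 ]
scene f [0.4512 0.1106 0.103 ] [0.4454 0.2755 0.103 ]
floor front corners scene [0.4487 0.1499 0.022 ] [0.4491 0.2736 0.022 ]
cab top edge [0.597  0.2902 0.125 ] [0.6011 0.0875 0.125 ]
[[-0.     0.326  0.945]
 [-0.002  0.945 -0.326]
 [-1.    -0.002  0.   ]]
[ 0.572  -0.1735  0.1911] ('turn', array([ -9.75, -29.92,   2.71]), 'shift in current axes cm', array([  5.9 , -60.22,  59.72]), 'in final axes', array([ 29.19, -69.68,  38.98]))
[ 0.572  -0.1735  0.1911] ('turn', array([164.51,   3.99,  44.08]), 'shift in current axes cm', array([  5.9 , -60.22,  59.72]), 'in final axes', array([ 29.19,  69.68, -38.98]))
```

>>> drive_tool:
  deltas:
    - [[0,0,0],[0,-2.5,2.3],8.81]
    - [[0,0,0],[0,-2.5,2.3],8.81]
    - [[0,0,0],[0,-2.5,2.3],8.81]
    - [[0,0,0],[0,-2.5,2.3],8.81]
    - [[0,0,0],[0,-2.5,2.3],8.81]
    - [[0,0,0],[0,-2.5,2.3],8.81]
    - [[0,0,0],[0,-2.5,2.3],8.81]
    - [[0,0,0],[0,-2.5,2.3],8.81]
    - [[0,0,0],[0,-2.5,2.3],8.81]
    - [[0,0,0],[0,-2.5,2.3],8.81]
    - [[0,0,0],[0,-2.5,2.3],8.81]
    - [[0,0,0],[0,-2.5,2.3],8.81]
  force: 30

```text
clock: 1.1
tool_pos: [0.3671, 0.2158, 0.2496]
eef_rot: [0.117, 0.697, -0.117, 0.697]
contact_force: [0.3, -0.9, -0.3]
opening: 1.0
```

>>> drive_tool:
  deltas:
    - [[0,0,0],[0,-2.5,2.3],8.81]
    - [[0,0,0],[0,-2.5,2.3],8.81]
    - [[0,0,0],[0,-2.5,2.3],8.81]
    - [[0,0,0],[0,-2.5,2.3],8.81]
    - [[0,0,0],[0,-2.5,2.3],8.81]
    - [[0,0,0],[0,-2.5,2.3],8.81]
    - [[0,0,0],[0,-2.5,2.3],8.81]
    - [[-3,-6,0],[0,-2.5,0],8.81]
    - [[-3,-6,0],[0,-2.5,0],8.81]
    - [[-2,-6,0],[0,-2.5,0],8.81]
    - [[-2,-6,0],[0,-1,0],8.81]
    - [[0,-6,0],[0,0,0],8.81]

```text
clock: 2.1
tool_pos: [0.4284, -0.0803, 0.2448]
eef_rot: [0.041, 0.594, -0.097, 0.797]
contact_force: [0.9, 0.8, -0.0]
opening: 1.001
```

```bash
python3 - <<'E'
from rel import *
s=r.get_state();print(s['tool_pos'],s['contact_force'],s['clock'])
p,Rt=tgt([.651,-.186,.0525],-9,30,.068+.06); print(p.round(4),rel(p,Rt))
E
```

```text
[ 0.42839536 -0.08033719  0.24482452] [ 0.91522492  0.84903228 -0.00590467] 2.1
[ 0.5917 -0.1766  0.1564] ('turn', array([ -1.43, -13.15,   3.74]), 'shift in current axes cm', array([13.96, -5.64, 14.52]), 'in final axes', array([16.48, -6.95, 10.86]))
```

>>> drive_tool:
  deltas:
    - [[-0.4,-3.3,0.9],[0,0,0],8.81]
    - [[-0.4,-3.3,0.9],[0,0,0],8.81]
    - [[-0.3,-3.3,1],[0,0,0],8.81]
    - [[-0.3,-3.3,0.9],[0,0,0],8.81]
    - [[0,0,0],[1.5,-1.4,2.2],8.81]
    - [[0,0,0],[1.5,-1.4,2.2],8.81]
    - [[0,0,0],[1.5,-1.4,2.2],8.81]
    - [[0,0,0],[1.5,-1.4,2.2],8.81]
    - [[0,0,0],[1.5,-1.3,2.0],8.81]
    - [[0,0,0],[1.5,0,0],8.81]
    - [[0,0,0],[0,0,0],8.81]

```text
clock: 3.02
tool_pos: [0.5359, -0.1785, 0.2004]
eef_rot: [0.033, 0.571, -0.098, 0.815]
contact_force: [-1.3, -0.1, -0.3]
opening: 1.001
```

```bash
python3 - <<'E'
from rel import *
s=r.get_state();print(s['tool_pos'],s['contact_force'],s['clock'])
p,Rt=tgt([.651,-.186,.0525],-9,30,.068+.06); print(p.round(4),rel(p,Rt))
a=snap('scene','s1');b=snap('top','t1')
a=a['color'][235:385,165:345,::-1]; b=b['color'][110:260,310:490,::-1]
cv2.imwrite('pics/c1.png',np.hstack([cv2.resize(x,None,fx=2.2,fy=3.0 if 0 else 2.2,interpolation=2) for x in(a,b)]))
E
```

```text
[ 0.535892   -0.17846013  0.20040115] [-1.34011511 -0.07776569 -0.25734073] 3.0167
[ 0.5917 -0.1766  0.1564] ('turn', array([-0.76, -9.78,  4.05]), 'shift in current axes cm', array([5.93, 1.54, 3.6 ]), 'in final axes', array([6.55, 1.06, 2.55]))
```

View pics/c1.png

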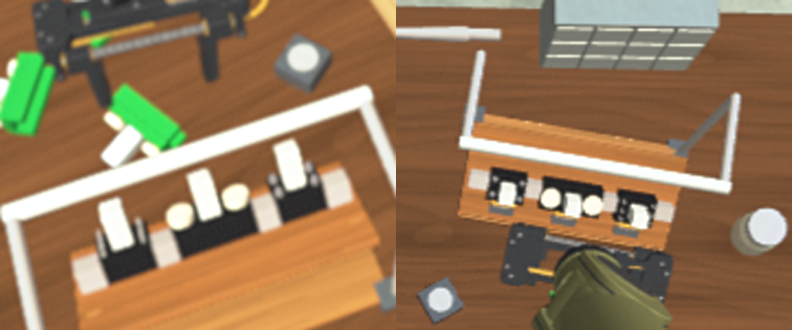

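The hand is in front of the stand and clear of the bar, but the turn is lagging. I'll check the joints.

>>> drive_tool:
  deltas:
    - [[-0.2,-3,1.2],[0,0,0],8.81]
    - [[-0.2,-3,1.2],[0,0,0],8.81]
    - [[-0.2,-3,1.2],[0,0,0],8.81]
    - [[0,0,0],[0,0,0],8.81]

```text
clock: 3.45
tool_pos: [0.5295, -0.1792, 0.2]
eef_rot: [0.028, 0.553, -0.091, 0.828]
contact_force: [-0.4, -1.0, -0.9]
opening: 1.002
```

```bash
python3 - <<'E'
from rel import *
s=r.get_state();print(s['tool_pos'],s['q'].round(3))
p,Rt=tgt([.651,-.186,.0525],-9,30,.068+.06); print(p.round(4),rel(p,Rt))
E
```

```text
[ 0.52950944 -0.17921711  0.19995306] [ 0.408  0.601 -0.281  2.19   1.757  0.201 -0.115]
[ 0.5917 -0.1766  0.1564] ('turn', array([ 0.05, -7.18,  3.39]), 'shift in current axes cm', array([6.3 , 1.62, 3.94]), 'in final axes', array([6.82, 1.23, 3.11]))
```

>>> drive_tool:
  deltas:
    - [[0,0,0],[1.2,0.4,1],8.81]
    - [[0,0,0],[1.2,0.4,1],8.81]
    - [[0,0,0],[1.2,0.4,1],8.81]
    - [[0,0,0],[1.2,0.4,0.9],8.81]
    - [[0,-1.5,0.8],[1.2,0,0],8.81]
    - [[0,-1.5,0.8],[0.3,0,0],8.81]
    - [[0,-1.5,0.8],[0,0,0],8.81]
    - [[0,-1.5,0.6],[0,0,0],8.81]
    - [[0,-1.2,0.4],[0,0,0],8.81]
    - [[0,0,0],[0,0,0],8.81]

```text
clock: 4.28
tool_pos: [0.5894, -0.1778, 0.1572]
eef_rot: [0.039, 0.503, -0.07, 0.86]
contact_force: [-0.5, 0.1, 0.2]
opening: 1.005
```

```bash
python3 - <<'E'
from rel import *
s=r.get_state();print(s['tool_pos'],s['q'].round(3))
p,Rt=tgt([.651,-.186,.0525],-9,30,.068+.06); print(p.round(4),rel(p,Rt))
E
```

```text
[ 0.58938319 -0.17776005  0.15717871] [ 0.598  0.787 -0.591  2.145  2.153  0.433 -0.423]
[ 0.5917 -0.1766  0.1564] ('turn', array([-0.08, -0.64,  0.32]), 'shift in current axes cm', array([0.17, 0.15, 0.15]), 'in final axes', array([0.17, 0.15, 0.15]))
```

>>> drive_tool:
  deltas:
    - [[0,-0.6,0.3],[0,0.15,0.15],8.81]
    - [[0,0,0],[1,0,0],8.81]
    - [[0,0,0],[1,0,0],8.81]
    - [[0,0,0],[1,0,0],8.81]
    - [[0,0,0],[1,0,0],8.81]
    - [[0,0,0],[0.8,0,0],8.81]
    - [[0,0,0],[0.5,0,0],8.81]
    - [[0,0,0],[0.3,0,0],8.81]
    - [[0,0,0],[0,0,0],8.81]

```text
clock: 5.03
tool_pos: [0.6206, -0.1809, 0.1093]
eef_rot: [0.04, 0.498, -0.068, 0.864]
contact_force: [-0.4, 0.3, -1.0]
opening: 0.997
```

```bash
python3 - <<'E'
from rel import *
s=r.get_state();print(s['tool_pos'],s['q'].round(3))
p,Rt=tgt([.651,-.186,.0525],-9,30,.070); print(p.round(4),rel(p,Rt))
a=snap('scene','s2');b=snap('top','t2')
print(proj(a,s['tool_pos']),proj(b,s['tool_pos']))
a=a['color'][255:375,185:345,::-1]; b=b['color'][140:260,330:470,::-1]
cv2.imwrite('pics/c2.png',np.hstack([cv2.resize(x,None,fx=2.6,fy=2.6,interpolation=2) for x in(a,b)]))
E
```

```text
[ 0.6205677  -0.18087214  0.10931622] [ 0.599  0.912 -0.615  2.083  2.236  0.503 -0.453]
[ 0.6204 -0.1812  0.1062] ('turn', array([-0.13,  0.11, -0.03]), 'shift in current axes cm', array([ 0.26, -0.03, -0.17]), 'in final axes', array([ 0.26, -0.03, -0.17]))
[256.1 320.3] [389.4 202.8]
```

View pics/c2.png

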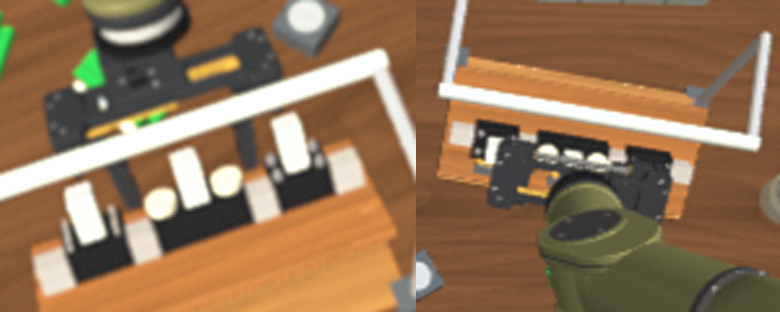

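The fingers straddle the post evenly: tips at crop (130,205) and (245,168), post at (187,178), above the wheels. Closing now.

>>> drive_tool:
  deltas:
    - [[0,0,0],[0.2,0,-0.1],8.81]
    - [[0,0,0],[0,0,0],4]
    - [[0,0,0],[0,0,0],1]
    - [[0,0,0],[0,0,0],1]
    - [[0,0,0],[0,0,0],1]
    - [[0,0,0],[0,0,0],1]
    - [[0,0,0],[0,0,0],1]
    - [[0,0,0],[0,0,0],1]
    - [[0,0,0],[0,0,0],1]
    - [[0,0,0],[0,0,0],1]
  force: 50

```text
clock: 5.97
tool_pos: [0.6206, -0.181, 0.1079]
eef_rot: [0.04, 0.497, -0.068, 0.864]
contact_force: [0.4, -1.1, -0.4]
opening: 0.347
```

>>> drive_tool:
  deltas:
    - [[0,0,0],[0,0,0],1]
    - [[0,0,0],[0,0,0],1]
    - [[0,0,0],[0,0,0],1]
    - [[0,0,0],[0,0,0],1]
    - [[0,0,0],[0,0,0],1]

```text
clock: 6.38
tool_pos: [0.6206, -0.181, 0.1078]
eef_rot: [0.04, 0.497, -0.068, 0.864]
contact_force: [-0.7, 0.2, 0.1]
opening: 0.22
```

>>> drive_tool:
  deltas:
    - [[0,0,0],[0,0,0],1]
    - [[0,0,0],[-0.3,0,0],1]
    - [[0,0,0],[-0.3,0,0],1]
    - [[0,0,0],[-0.3,0,0],1]

```text
clock: 6.72
tool_pos: [0.6169, -0.1805, 0.1157]
eef_rot: [0.04, 0.497, -0.068, 0.864]
contact_force: [3.4, -0.6, -4.1]
opening: 0.226
```

>>> drive_tool:
  deltas:
    - [[0,0,0],[-0.3,0,0],1]
    - [[0,0,0],[-0.3,0,0],1]
    - [[0,0,0],[-0.3,0,0],1]
    - [[0,0,0],[-0.4,0,0],1]
    - [[0,0,0],[-0.5,0,0],1]
    - [[0,0,0],[-0.6,0,0],1]
    - [[0,0,0],[-0.6,0,0],1]
    - [[0,0,0],[-0.6,0,0],1]
    - [[0,0,0],[0,0,0],1]

```text
clock: 7.47
tool_pos: [0.598, -0.1773, 0.148]
eef_rot: [0.04, 0.497, -0.068, 0.864]
contact_force: [0.5, 0.1, -1.7]
opening: 0.225
```

```bash
python3 - <<'E'
from rel import *
s=r.get_state();print(s)
b=snap('scene','s3')
b=b['color'][225:385,165:365,::-1]
cv2.imwrite('pics/c3.png',cv2.resize(b,None,fx=3.5,fy=3.5,interpolation=2))
E
```

```text
{'clock': 7.4667, 'q': array([ 0.60896741,  0.81943296, -0.6152004 ,  2.13772773,  2.19547741,
        0.46418008, -0.44825043]), 'qd': array([ 0.00025915,  0.02081704,  0.00261908, -0.01690575,  0.01242399,
        0.01195008, -0.00368546]), 'joint_torque': array([ 1.66904982e-01, -4.81319976e+01, -6.67461231e+00, -7.12389976e+00,
        8.19129925e-01,  9.15523320e-01,  2.29291082e-02]), 'tool_pos': array([ 0.59795021, -0.17727522,  0.14803579]), 'eef_rot': array([ 0.03981038,  0.49688352, -0.06826214,  0.86421189]), 'contact_force': array([ 0.49555319,  0.08188819, -1.7181775 ]), 'moment': array([ 0.11917361,  0.66117144, -0.01677984]), 'opening': 0.2247487528986456}
```

View pics/c3.png

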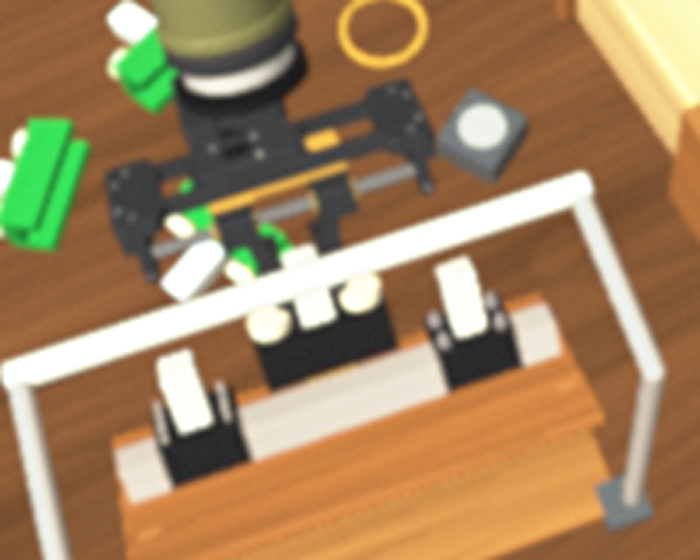

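The carrier is off the rail and held square. Both neighbours are still clipped. Backing away from the bar.

>>> drive_tool:
  deltas:
    - [[0,0,0],[-1,0,-0.5],1]
    - [[0,0,0],[-1.5,0,-1],1]
    - [[0,0,0],[-1.5,0,-1.5],1]
    - [[0,0,0],[-1.5,0,-1.5],1]
    - [[0,2,0],[-1.5,0,-1.5],1]
    - [[0,3,0],[-1.5,0,-0.5],1]
    - [[0,3,0],[-1.5,1,0],1]
    - [[0,3,0],[-1,1,0],1]
    - [[0,3,0],[0,1,0],1]
    - [[0,3,0],[0,1,0],1]
    - [[0,0,0],[0,0,0],1]

```text
clock: 8.43
tool_pos: [0.4908, -0.145, 0.2004]
eef_rot: [0.041, 0.586, -0.07, 0.806]
contact_force: [1.0, -1.2, -1.9]
opening: 0.218
```

```bash
python3 - <<'E'
from rel import *
s=r.get_state();print(s['tool_pos'],s['q'].round(3))
p,Rt=tgt([.515,.187,.022+.15],1.1,0,.070); print(p.round(4),rel(p,Rt))
E
```

```text
[ 0.49076588 -0.14502274  0.20043086] [ 0.398  0.566 -0.311  2.239  1.36   0.186  0.244]
[0.515 0.187 0.234] ('turn', array([-10.11,  17.94,   2.59]), 'shift in current axes cm', array([-4.64, 33.1 , -1.59]), 'in final axes', array([-3.36, 33.15,  3.06]))
```

>>> drive_tool:
  deltas:
    - [[-1,2,0.3],[-1,0,0],1]
    - [[-1,2,0.3],[-1,0,0],1]
    - [[-1,2,0.3],[-1,0,0],1]
    - [[-1,2,0.3],[-0.5,0.5,0],1]
    - [[-1,2,0.3],[0,1,0],1]
    - [[-1,2,0.3],[0,1,0],1]
    - [[-1,2,0.3],[0,1.5,0],1]
    - [[-1,2,0.3],[0,1.5,0],1]
    - [[-1,2,0.2],[0,2,0],1]
    - [[-1,0,0],[0,2,0],1]
    - [[0,0,0],[0,2,0],1]
    - [[0,0,0],[0,2,0],1]

```text
clock: 9.43
tool_pos: [0.4887, -0.0126, 0.2258]
eef_rot: [-0.004, 0.698, -0.003, 0.716]
contact_force: [0.4, 0.5, -2.8]
opening: 0.225
```

```bash
python3 - <<'E'
from rel import *
s=r.get_state();print(s['tool_pos'],s['q'].round(3))
p,Rt=tgt([.515,.187,.022+.15],1.1,0,.070); print(p.round(4),rel(p,Rt))
E
```

```text
[ 0.48867626 -0.01255832  0.22575548] [ 0.397  0.631 -0.758  1.999  0.667  0.748  0.804]
[0.515 0.187 0.234] ('turn', array([-0.96,  1.43,  0.6 ]), 'shift in current axes cm', array([-0.96, 19.94,  2.7 ]), 'in final axes', array([-0.82, 19.9 ,  3.01]))
```

>>> drive_tool:
  deltas:
    - [[-0.5,0.7,0.3],[-0.4,2,0.3],1]
    - [[-0.5,0.7,0.3],[-0.4,2,0.3],1]
    - [[0,0,0],[0,2.5,0.4],1]
    - [[0,0,0],[0,2.5,0.4],1]
    - [[0,0,0],[0,2.5,0.4],1]
    - [[0,0,0],[0,2.5,0.4],1]
    - [[0,0,0],[0,2.5,0.4],1]
    - [[0,0,0],[0,2,0.3],1]
    - [[0,0,0],[0,1.3,0.1],1]
    - [[0,0,0],[0,0,0],1]
    - [[0,0,0],[0,0,0],1]

```text
clock: 10.35
tool_pos: [0.5148, 0.1856, 0.2342]
eef_rot: [-0.008, 0.707, 0.008, 0.707]
contact_force: [0.4, -0.8, -1.3]
opening: 0.219
```

```bash
python3 - <<'E'
from rel import *
s=r.get_state();print(s['tool_pos'],s['contact_force'])
p,Rt=tgt([.515,.187,.022+.10],1.1,0,.070); print(p.round(4),rel(p,Rt))
a=snap('scene','s4');b=snap('top','t4')
a=a['color'][140:300,290:480,::-1]; b=b['color'][140:300,195:345,::-1]
cv2.imwrite('pics/c4.png',np.hstack([cv2.resize(x,None,fx=2.3,fy=2.3,interpolation=2) for x in(a,b)]))
E
```

```text
[0.51483325 0.1856455  0.23416546] [ 0.44376356 -0.83364032 -1.26978664]
[0.515 0.187 0.184] ('turn', array([ 0.15,  0.01, -0.03]), 'shift in current axes cm', array([5.02, 0.13, 0.02]), 'in final axes', array([5.02, 0.14, 0.02]))
```

View pics/c4.png

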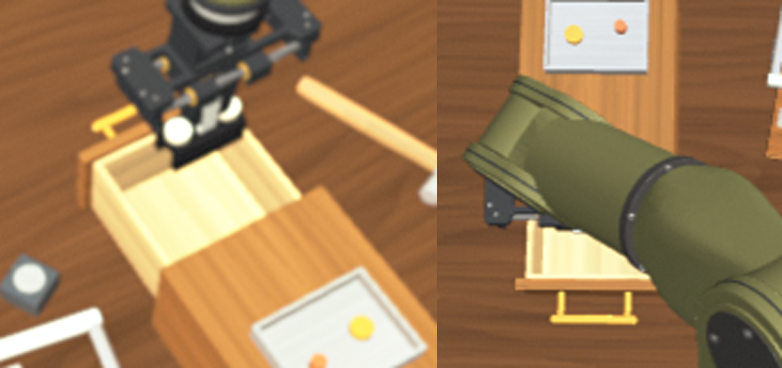

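The carrier is upright and centred over the open drawer. Lowering it.

>>> drive_tool:
  deltas:
    - [[0,0,0],[1,0.1,0],1]
    - [[0,0,0],[2,0,0],1]
    - [[0,0,0],[2,0,0],1]
    - [[0,0,0],[2,0,0],1]
    - [[0,0,0],[2,0,0],1]
    - [[0,0,0],[2,0,0],1]
    - [[0,0,0],[1.5,0,0],1]
    - [[0,0,0],[0.7,0,0],1]
    - [[0,0,0],[0.3,0,0],1]
    - [[0,0,0],[0,0,0],1]

```text
clock: 11.28
tool_pos: [0.5145, 0.1876, 0.0991]
eef_rot: [-0.006, 0.708, 0.008, 0.706]
contact_force: [-0.8, -0.8, -1.5]
opening: 0.222
```

>>> drive_tool:
  deltas:
    - [[0,0,0],[0.2,0,0],1]
    - [[0,0,0],[0.2,0,0],1]
    - [[0,0,0],[0.1,0,0],1]
    - [[0,0,0],[0.1,0,0],1]

```text
clock: 11.62
tool_pos: [0.5149, 0.1882, 0.0939]
eef_rot: [-0.006, 0.707, 0.009, 0.707]
contact_force: [-0.0, -0.2, -1.6]
opening: 0.221
```

>>> drive_tool:
  deltas:
    - [[0,0,0],[0.2,0,0],1]
    - [[0,0,0],[0.1,0,0],1]
    - [[0,0,0],[0.1,0,0],1]
    - [[0,0,0],[0.1,0,0],1]

```text
clock: 11.95
tool_pos: [0.5146, 0.1882, 0.0885]
eef_rot: [-0.006, 0.707, 0.009, 0.707]
contact_force: [0.1, 0.3, -2.1]
opening: 0.223
```

>>> drive_tool:
  deltas:
    - [[0,0,0],[0.1,0,0],1]
    - [[0,0,0],[0.1,0,0],1]
    - [[0,0,0],[0,0,0],1]

```text
clock: 12.2
tool_pos: [0.5145, 0.1882, 0.0863]
eef_rot: [-0.007, 0.708, 0.009, 0.707]
contact_force: [-0.2, -0.0, -2.2]
opening: 0.218
```

Not yet in contact, so stepping on.

>>> drive_tool:
  deltas:
    - [[0,0,0],[0.1,0,0],1]
    - [[0,0,0],[0.1,0,0],1]
    - [[0,0,0],[0,0,0],1]

```text
clock: 12.45
tool_pos: [0.5145, 0.1882, 0.0844]
eef_rot: [-0.007, 0.708, 0.009, 0.707]
contact_force: [-0.1, -0.1, -2.7]
opening: 0.222
```

>>> drive_tool:
  deltas:
    - [[0,0,0],[0.1,0,0],1]
    - [[0,0,0],[0.1,0,0],1]
    - [[0,0,0],[0,0,0],1]

```text
clock: 12.7
tool_pos: [0.5146, 0.1883, 0.0825]
eef_rot: [-0.007, 0.707, 0.009, 0.707]
contact_force: [1.3, -0.0, -1.2]
opening: 0.224
```

>>> drive_tool:
  deltas:
    - [[0,0,0],[0.1,0,0],1]
    - [[0,0,0],[0.1,0,0],1]
    - [[0,0,0],[0,0,0],1]

```text
clock: 12.95
tool_pos: [0.5158, 0.1885, 0.0822]
eef_rot: [-0.006, 0.706, 0.009, 0.708]
contact_force: [-0.3, -2.1, 10.8]
opening: 0.22
```

Contact with the floor: force turned to +11 N. I'll ease off slightly and open.

>>> drive_tool:
  deltas:
    - [[0,0,0],[-0.1,0,0],1]
    - [[0,0,0],[0,0,0],2.2]
    - [[0,0,0],[0,0,0],2.6]
    - [[0,0,0],[0,0,0],3.2]
    - [[0,0,0],[0,0,0],4.5]
    - [[0,0,0],[0,0,0],4.5]
    - [[0,0,0],[0,0,0],4.5]
    - [[0,0,0],[0,0,0],4.5]

```text
clock: 13.62
tool_pos: [0.5145, 0.1883, 0.0815]
eef_rot: [-0.006, 0.708, 0.009, 0.707]
contact_force: [-0.3, -0.1, 0.9]
opening: 0.506
```

>>> drive_tool:
  deltas:
    - [[0,0,0],[-0.4,0,0],4.5]
    - [[0,0,0],[-0.8,0,0],4.5]
    - [[0,0,0],[-1.5,0,0],4.5]
    - [[0,0,0],[-2,0,0],4.5]
    - [[0,0,0],[-2.5,0,0],4.5]
    - [[0,0,0],[-2.5,0,0],4.5]
    - [[0,0,0],[-2.5,0,0],4.5]
    - [[0,0,0],[-2,0,0],3]
    - [[0,0,0],[0,0,-2],1]
    - [[0,0,0],[0,0,-2.5],0]
    - [[0,0,0],[0,0,-2.5],0]
    - [[0,0,0],[0,0,-2.5],0]

```text
clock: 14.62
tool_pos: [0.4187, 0.1856, 0.2245]
eef_rot: [-0.006, 0.707, 0.009, 0.707]
contact_force: [0.4, 0.4, 0.4]
opening: 0.155
```

```bash
python3 - <<'E'
from rel import *
s=r.get_state();print(s['tool_pos'],s['q'].round(3),s['opening'])
a=snap('scene','s5');b=snap('top','t5')
a=a['color'][140:300,290:480,::-1]; b=b['color'][140:300,195:345,::-1]
cv2.imwrite('pics/c5.png',np.hstack([cv2.resize(x,None,fx=2.3,fy=2.3,interpolation=2) for x in(a,b)]))
E
```

```text
[0.41870228 0.18560521 0.22447175] [-0.041  0.603 -0.745  2.065  0.627  0.708  0.399] 0.15486404380900468
```

View pics/c5.png

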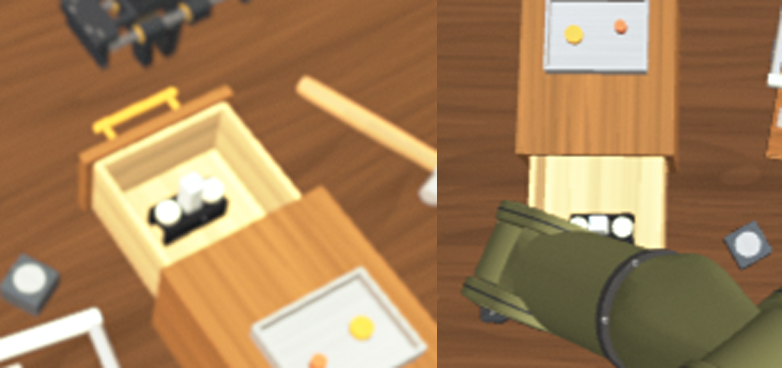

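The carrier stands upright in the drawer at crop (188,205). Moving in front of the handle.

>>> drive_tool:
  deltas:
    - [[0,0,0],[0,0,-2],0]
    - [[0,0,0],[0,0,-2],0]
    - [[0,0,0],[0,0,-2],0]
    - [[0,0,0],[1,0,0],0]
    - [[0,0,0],[2,0,0],0]
    - [[0,0,0],[2,0,0],0]
    - [[0,0,0],[2,0,0],0]
    - [[0,0,0],[2,0,0],0]
    - [[0,0,0],[2,0,0],0]
    - [[0,0,0],[2,0,0],0]
    - [[0,0,0],[1.4,0,0],0]
    - [[0,0,0],[0,0,0],0]

```text
clock: 15.72
tool_pos: [0.3622, 0.186, 0.0847]
eef_rot: [-0.007, 0.705, 0.01, 0.709]
contact_force: [-0.5, 0.1, 0.2]
opening: 0.004
```

```bash
python3 - <<'E'
from rel import *
s=r.get_state();print(s['tool_pos'],s['q'].round(3),s['opening'],s['contact_force'])
a=snap('scene','s6')
a=a['color'][100:260,290:490,::-1]
cv2.imwrite('pics/c6.png',cv2.resize(a,None,fx=3.5,fy=3.5,interpolation=2))
E
```

```text
[0.36224185 0.18598369 0.08469942] [-0.496  0.785 -0.148  2.34   1.426  0.106 -0.431] 0.00412891881565175 [-0.46952016  0.1446653   0.17213615]
```

View pics/c6.png

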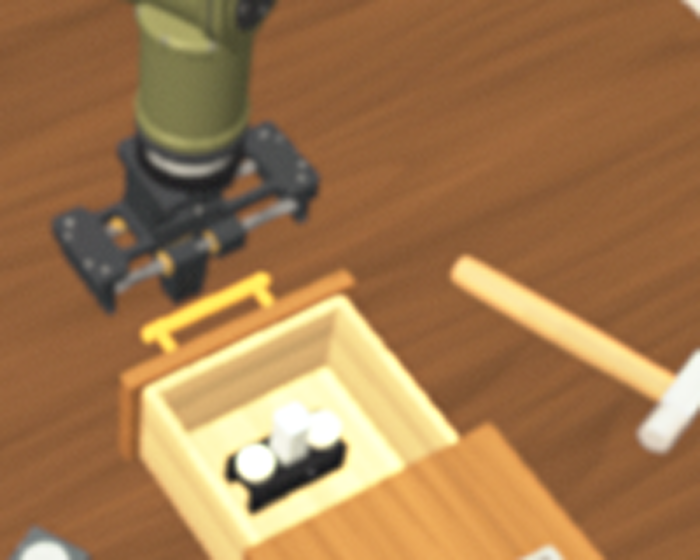

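The closed fingers are just in front of the handle at its middle. Pushing gently, with a ramped speed.

>>> drive_tool:
  deltas:
    - [[0,0,0],[0.3,0,0.3],0]
    - [[0,0,0],[0,0,0.3],0]
    - [[0,0,0],[0,0,0.3],0]
    - [[0,0,0],[0,0,0.3],0]
    - [[0,0,0],[0,0,0.3],0]
    - [[0,0,0],[0,0,0.3],0]
    - [[0,0,0],[0,0,0.4],0]
    - [[0,0,0],[0,0,0.5],0]
    - [[0,0,0],[0,0,0.6],0]
    - [[0,0,0],[0,0,0.7],0]
    - [[0,0,0],[0,0,0.7],0]
    - [[0,0,0],[0,0,0.7],0]

```text
clock: 16.77
tool_pos: [0.4158, 0.1864, 0.0841]
eef_rot: [-0.005, 0.706, 0.009, 0.708]
contact_force: [-1.6, -0.8, -1.1]
opening: 0.005
```

>>> drive_tool:
  deltas:
    - [[0,0,0],[0,0,0.7],0]
    - [[0,0,0],[0,0,0.7],0]
    - [[0,0,0],[0,0,0.7],0]
    - [[0,0,0],[0,0,0.7],0]
    - [[0,0,0],[0,0,0.7],0]
    - [[0,0,0],[0,0,0.7],0]
    - [[0,0,0],[0,0,0.7],0]
    - [[0,0,0],[0,0,0.7],0]
    - [[0,0,0],[0,0,0.7],0]
    - [[0,0,0],[0,0,0.7],0]

```text
clock: 17.6
tool_pos: [0.4862, 0.1878, 0.0837]
eef_rot: [-0.006, 0.705, 0.009, 0.709]
contact_force: [-1.4, -0.6, 0.4]
opening: 0.002
```

>>> drive_tool:
  deltas:
    - [[0,0,0],[0,0,0.6],0]
    - [[0,0,0],[0,0,0.5],0]
    - [[0,0,0],[0,0,0.4],0]
    - [[0,0,0],[0,0,0.3],0]
    - [[0,0,0],[0,0,0.3],0]
    - [[0,0,0],[0,0,0.3],0]
    - [[0,0,0],[0,0,0.3],0]

```text
clock: 18.18
tool_pos: [0.5126, 0.1885, 0.0836]
eef_rot: [-0.006, 0.705, 0.009, 0.709]
contact_force: [-1.3, -1.3, 0.2]
opening: 0.001
```

>>> drive_tool:
  deltas:
    - [[0,0,0],[0,0,0.3],0]
    - [[0,0,0],[0,0,0.2],0]
    - [[0,0,0],[0,0,0.2],0]
    - [[0,0,0],[0,0,0.2],0]
    - [[0,0,0],[0,0,0.2],0]

```text
clock: 18.6
tool_pos: [0.5236, 0.1889, 0.0837]
eef_rot: [-0.006, 0.705, 0.009, 0.709]
contact_force: [-0.3, -0.8, -0.5]
opening: 0.002
```

>>> drive_tool:
  deltas:
    - [[0,0,0],[0,0,0.2],0]
    - [[0,0,0],[0,0,0.2],0]
    - [[0,0,0],[0,0,0.2],0]

```text
clock: 18.85
tool_pos: [0.5297, 0.189, 0.0837]
eef_rot: [-0.006, 0.705, 0.009, 0.709]
contact_force: [-0.8, -1.3, 0.2]
opening: 0.0
```

>>> drive_tool:
  deltas:
    - [[0,0,0],[0,0,0.2],0]
    - [[0,0,0],[0,0,0.2],0]
    - [[0,0,0],[0,0,0.2],0]

```text
clock: 19.1
tool_pos: [0.5324, 0.189, 0.0835]
eef_rot: [-0.007, 0.707, 0.009, 0.707]
contact_force: [-12.8, -1.1, 7.4]
opening: 0.004
```

>>> drive_tool:
  deltas:
    - [[0,0,0],[0,0,0.1],0]
    - [[0,0,0],[0,0,0],0]
    - [[0,0,0],[0,0,0],0]

```text
clock: 19.35
tool_pos: [0.5323, 0.189, 0.0836]
eef_rot: [-0.007, 0.708, 0.009, 0.706]
contact_force: [-10.0, -1.8, 6.3]
opening: 0.008
```

>>> drive_tool:
  deltas:
    - [[0,0,0],[0,0,-0.4],0]
    - [[0,0,0],[0,0,-1],0]
    - [[0,0,0],[0,0,-2],0]
    - [[0,0,0],[0,0,-2],0]
    - [[0,0,0],[-2,0,-2],0]
    - [[0,0,0],[-3,0,-1],0]
    - [[0,0,0],[-3,0,0],0]
    - [[0,0,0],[-3,0,0],0]
    - [[0,0,0],[0,-2,0],0]
    - [[0,0,0],[0,0,0],0]

```text
clock: 20.18
tool_pos: [0.4541, 0.1645, 0.1947]
eef_rot: [-0.005, 0.704, 0.008, 0.71]
contact_force: [-0.2, -1.2, -0.6]
opening: 0.003
```

```bash
python3 - <<'E'
from rel import *
s=r.get_state();print(s['tool_pos'],s['clock'],s['contact_force'])
a=snap('scene','s7');b=snap('top','t7')
a=a['color'][140:390,170:500,::-1]; b=b['color'][100:330,150:500,::-1]
cv2.imwrite('pics/c7.png',np.hstack([cv2.resize(x,(398,300),interpolation=2) for x in(a,b)]))
E
```

```text
[0.45405426 0.16448244 0.19469378] 20.1833 [-0.15430048 -1.15742866 -0.5689042 ]
```

View pics/c7.png

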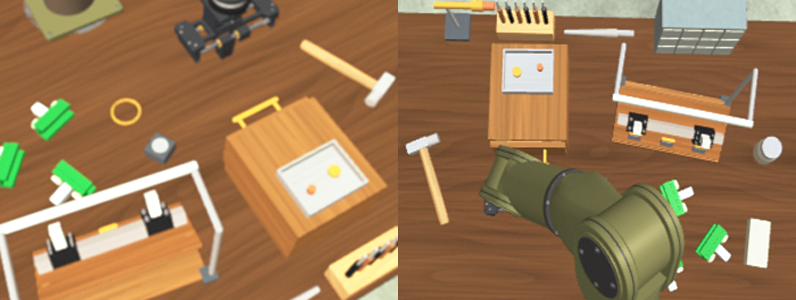

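```bash
python3 - <<'E'
from h import *
for f in('0','7'):
    S=load('scene0' if f=='0' else 's7')
    h=cv2.cvtColor(S['color'],cv2.COLOR_RGB2HSV);m=cv2.inRange(h,(20,140,150),(30,255,255))
    m[:, :325]=0;m[:,420:]=0;m[:170]=0;m[260:]=0
    n,l,st,c=cv2.connectedComponentsWithStats(m)
    for i in range(1,n):
        if st[i,4]>15: print(f,st[i],onz(S,*c[i],.085).round(4))
T=load('t7')['color'];T0=load('top0')['color']
print('shut',[(v,*T[v,240]) for v in range(200,219)])
print('open front',[(v,*T0[v,240]) for v in range(258,272)])
print('open cab edge',[(v,*T0[v,240]) for v in range(200,212)])
for v in (206,208,210,212,214,216): print(v,onz(load('t7'),240,v,.110).round(3),onz(load('t7'),240,v,.125).round(3))
E
```

```text
0 [330 178  38  22 186] [0.3935 0.1916 0.085 ]
7 [363 221  40  26 224] [0.5523 0.1935 0.085 ]
shut [(200, np.uint8(196), np.uint8(137), np.uint8(79)), (201, np.uint8(195), np.uint8(136), np.uint8(76)), (202, np.uint8(196), np.uint8(137), np.uint8(80)), (203, np.uint8(195), np.uint8(136), np.uint8(79)), (204, np.uint8(195), np.uint8(136), np.uint8(79)), (205, np.uint8(196), np.uint8(136), np.uint8(78)), (206, np.uint8(193), np.uint8(135), np.uint8(79)), (207, np.uint8(160), np.uint8(122), np.uint8(77)), (208, np.uint8(210), np.uint8(147), np.uint8(85)), (209, np.uint8(216), np.uint8(149), np.uint8(86)), (210, np.uint8(208), np.uint8(144), np.uint8(83)), (211, np.uint8(125), np.uint8(106), np.uint8(65)), (212, np.uint8(91), np.uint8(91), np.uint8(58)), (213, np.uint8(94), np.uint8(94), np.uint8(62)), (214, np.uint8(78), np.uint8(77), np.uint8(58)), (215, np.uint8(70), np.uint8(69), np.uint8(55)), (216, np.uint8(98), np.uint8(98), np.uint8(64)), (217, np.uint8(99), np.uint8(99), np.uint8(63)), (218, np.uint8(95), np.uint8(93), np.uint8(61))]
open front [(258, np.uint8(235), np.uint8(209
[... 871 characters left out ...]
nt8(132), np.uint8(77)), (204, np.uint8(191), np.uint8(133), np.uint8(76)), (205, np.uint8(191), np.uint8(133), np.uint8(76)), (206, np.uint8(187), np.uint8(129), np.uint8(75)), (207, np.uint8(140), np.uint8(103), np.uint8(65)), (208, np.uint8(215), np.uint8(175), np.uint8(117)), (209, np.uint8(221), np.uint8(181), np.uint8(120)), (210, np.uint8(219), np.uint8(178), np.uint8(119)), (211, np.uint8(219), np.uint8(178), np.uint8(119))]
206 [0.602 0.261 0.11 ] [0.599 0.258 0.125]
208 [0.596 0.261 0.11 ] [0.593 0.258 0.125]
210 [0.59  0.261 0.11 ] [0.587 0.258 0.125]
212 [0.584 0.26  0.11 ] [0.581 0.258 0.125]
214 [0.578 0.26  0.11 ] [0.575 0.257 0.125]
216 [0.572 0.26  0.11 ] [0.569 0.257 0.125]
```

The drawer board sits directly against the cabinet with no bright drawer wall showing. The handle moved 159 mm and pushing further met a hard stop. Handing in.

```bash
python3 -c "
from plant import r
print(r.get_state()['clock'],r.finish_job())"
```

```text
the job is handed in; nothing more can be done
20.2833 None
```

The wheel carrier is standing in the drawer and the drawer is shut. I handed the job in at 20.3 s of the 58 s allowed.

- **Carrier:** I pulled it straight off along its tilted axis and lowered it until the floor contact read about 11 N. I then eased off and opened the fingers. A picture before closing showed it upright on its legs; I could not see inside the drawer afterwards.
- **Drawer:** I pushed it gently by the handle until it met a firm stop at about 10–13 N. The handle had travelled 159 mm, and the top view shows the drawer front against the cabinet with none of the pale drawer wall showing.
- **Bystanders:** The other two carriers are still clipped on the rail. The hammer, bangle, block, jar, brick and green look-alikes that show in the last pictures look unmoved; the arm hides some of them from above.
- **Robot:** The hand was clear of everything at the end.

**Disagreements:** My two-view measurements of the posts missed each other by 4–6 mm, and the post and wheel readings differed by about 5 mm in height. I averaged them for the grasp, and it held. The tilt also lagged near a wrist singularity until I moved the hand further out.

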